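# Sweep the spilt jaggery into the winnowing scoop

### The job

Three small brown lumps of jaggery lie spilt on the counter before the open front of the steel winnowing scoop. Sweep all three along the counter with your fingers, in through the open front, until each rests wholly inside the scoop, well past its front lip. Never pick up any lump, leave the orange spice tin and the two glasses near the scoop standing where they are, and move clear at the end.

Things in the scene. Friction and masses are not known exactly. Their poses are not given: they have to be found in the camera images.
- scoop: Steel winnowing scoop, fixed on the counter. 160 along x, 270 along y; back wall (+x) and side walls 35 high, 3 thick; front (-x) open. Floor 2 thick, its front 25 bevelled down to the counter so things slide in. Origin: centre of underside; x from open front to back, z up. Front lip x = -80, inner back x = 77, inner sides y = +-132. Yaw within 0.3 rad of robot x (sizes in mm).
- jaggery0: Lump of jaggery, brown, loose: a round, flat-footed stub 35 across at the foot, 27 at the top, 24 high, about 25 g; slides on the counter when pushed and stops when left. Origin at the centre of its underside; starts 55 to 145 before the scoop's front lip, one near the scoop's centreline, one up to 165 to each side (sizes in mm).
- jaggery1: Lump of jaggery, brown, loose: a round, flat-footed stub 35 across at the foot, 27 at the top, 24 high, about 25 g; slides on the counter when pushed and stops when left. Origin at the centre of its underside; starts 55 to 145 before the scoop's front lip, one near the scoop's centreline, one up to 165 to each side (sizes in mm).
- jaggery2: Lump of jaggery, brown, loose: a round, flat-footed stub 35 across at the foot, 27 at the top, 24 high, about 25 g; slides on the counter when pushed and stops when left. Origin at the centre of its underside; starts 55 to 145 before the scoop's front lip, one near the scoop's centreline, one up to 165 to each side (sizes in mm).
- tin: Closed orange spice tin with a steel lid, loose, 74 across, 93 high; origin at the centre of its underside. Leave alone (sizes in mm).
- glass0: One of two glasses standing on the counter near the scoop (two more stand on the round tray, out of the way): cutting-chai glass, loose, clear tapered tumbler, 80 high, 44 wide at the foot, 60 at the rim; origin at the centre of its underside. Leave alone (sizes in mm).
- glass1: One of two glasses standing on the counter near the scoop (two more stand on the round tray, out of the way): cutting-chai glass, loose, clear tapered tumbler, 80 high, 44 wide at the foot, 60 at the rim; origin at the centre of its underside. Leave alone (sizes in mm).
There are look-alikes about, which are no part of the job. Leave any yellow look-alike of the jaggery2 alone.

How it is judged:
At the end, for the whole second after the job is handed in: Each lump is inside the scoop, its centre at least 20 mm past the front lip (so all of the 35 mm lump is inside) and between the walls, down on the scoop's floor (origin under 15 mm), at rest (under 10 mm/s) (x of jaggery0 in the frame of scoop between -0.06 and 0.08 m and y of jaggery0 in the frame of scoop between -0.13 and 0.13 m and height (world z) of each of jaggery0, jaggery1, jaggery2 below 0.015 m and linear speed of each of jaggery0, jaggery1, jaggery2 below 0.01 m/s and x of jaggery1 in the frame of scoop between -0.06 and 0.08 m and y of jaggery1 in the frame of scoop between -0.13 and 0.13 m and x of jaggery2 in the frame of scoop between -0.06 and 0.08 m and y of jaggery2 in the frame of scoop between -0.13 and 0.13 m); the robot touches nothing.
It fails at once if a lump of jaggery was lifted off the surface (more than 15 mm) (height (world z) of any of jaggery0, jaggery1, jaggery2 above 0.015 m).
It fails at once if the tin or a glass near the scoop was moved by more than 20 mm (distance of any of tin, glass0, glass1 from where it was at the start of the episode above 0.02 m).
It also fails if it takes over 72 s, if anything falls off the work surface, if the arm or the gripper's body presses on something with over 40 N, if the wrist force passes 120 N, or if a joint passes its speed limit or range.

### The arm

A 6-joint arm with a two-finger parallel gripper is mounted at the origin on the work surface. World frame = base frame: x ahead of the robot, y to its left, z up, the work surface at z = 0. Lengths are in m, angles in rad, forces in N, time in s.
With the tool pointing down it reaches from about 0.25 to 0.8 m from the base axis. Payload 8.5 kg.
Tool frame: the origin (TCP) lies midway between the tips of the shut fingers; the grasp point (between the pads) lies 19 mm behind it (ctrl.tcp_to_grasp is the distance from the TCP to the grasp point, in m); z points along the fingers, y is the line along which they close (so a half turn about z gives the same grasp; the last joint's range is limited). The gripper opens to 85 mm and grips with 20 to 120 N. Pads are 22 mm wide; open, the fingers measure 114 mm over their backs; the gripper's body (76 mm by 85 mm) begins 54 mm behind the grasp point. The pads swing forward as they close: fully open they stand 13 mm farther back than shut.
Start: joints at [-1.292, 0.238, -0.013, 1.319, 0, 1.571], TCP at [0.144, -0.505, 0.231] pointing down, gripper open.
Joint ranges: [-2.66, 2.66], [-1.03, 1.9], [-1.14, 1.46], [-1.82, 2.27], [-1.45, 1.34], [-3.14, 3.14]. Speed limits (rad/s): [2.22, 2.22, 2.79, 3.14, 3.14, 3.14].

### API

Orientations are given as a rotation vector (axis times angle).
In Python, from cell import ctrl gives the robot as it stands.
- The arm moves only by the tool apply_moves, never from a script. Its argument "moves" is a list of rows, each a list of 3 entries, a list of its own where there are three numbers: the finger opening in mm, from 0 to 85.4, then the shift along the world's x, y, z as a fraction of full scale, then the turn, a rotation vector about the world's x, y, z as a fraction of full scale. A call has 1 to 8 rows; each row is the pose to reach, as a shift and turn from the pose commanded when the call began, turning the shorter way round; what a row does not reach only later rows make up. Full scale, the value 1, is 0.25 m for a shift and 180 degrees for a turn. A row lasts 1/10 s, in which the tool goes at most 50 mm and 8.59 degrees, less where a joint would pass 70% of its speed; a pose out of reach is approached as far as the arm can. A call with a number of a shift or a turn outside -1 to 1 is refused whole. A call with a gripper value outside its range is refused whole. The fingers move at their own pace and stop on an object; "grip_force" is the grip in N (left out, the last holds). Time passes only in rows, so rows that repeat a pose let the fingers close. It gives the time, the measured TCP pose, the force, the opening and the grip force at its end, in the units of the state.
- ctrl.read_state(): the state, without advancing time (a new reading comes with each control period).
- ctrl.read_camera(name): name is "scene" or "top"; returns the picture (400x640x3 uint8, blue, green, red); there is no depth.
- ctrl.camera_info(name): a dict with "fx", "fy", "cx", "cy" (pixels), "D" ([k1, k2, p1, p2, k3] as OpenCV has them; the pictures are not rectified), "pose" (4x4, takes a point from camera to world coordinates). Camera axes: x right, y down, z forward; pixel columns grow to the right and rows downward; lengths in m; the calibration is good to about 2 mm. A picture is of the moment at which its call begins. camera_info takes no time and is no camera call.
- ctrl.job_done(): hands the job in; it is judged then, once.
The state is a dict: "t": time; "joints": joint angles; "dq": joint speeds; "effort": joint torques, N m; "tcp_pos": TCP position; "tcp_rot": TCP orientation; "wrist_force": force on the tool from outside, world axes, zero at the start; "wrist_torque": the same for the moment, N m; "finger_gap": finger opening in m; "finger_force": force on a finger pad.
Only numpy, scipy, OpenCV 4.12 (cv2) and the standard library are available. Lean on these libraries where they do the work, as an engineer would, in place of code of your own. Each camera call takes 0.05 s, during which the arm holds its last target. There are 200 camera calls.

## Working session

There is one attempt and no reset: what is moved stays moved. The work goes in short steps, Python scripts to look and compute and a tool call to move; the robot and the scene stay as the last step left them, time stands still between calls to the robot, and variables do not carry over. Pictures are saved under pics/ and viewed, at most 10 in all, crops included, and the job is handed in when it is done.

Besides the shell and the picture viewer there is one more tool, called after ">>>" in YAML: its name, and indented under it one key for each argument. apply_moves: Moves the arm, as the interface text tells. Shift numbers are shares of 0.25 m and turn numbers shares of 180 degrees, none past 1 either way. Its arguments: {"type":"object","properties":{"moves":{"type":"array"},"grip_force":{"type":"number"}},"required":["moves"]}

```bash
mkdir -p pics; python3 - <<'E'
from cell import ctrl
import cv2
for n in("top","scene"):
    im=ctrl.read_camera(n); cv2.imwrite(f"pics/{n}0.png",im)
    print(n,ctrl.camera_info(n))
s=ctrl.read_state(); print(s['t'],s['tcp_pos'],s['tcp_rot'],s['finger_gap'])
E
```

```text
top {'fx': 366.5077790799525, 'fy': 366.5077790799525, 'cx': 320.68357818461936, 'cy': 195.58032249914092, 'D': array([0.00940794, 0.        , 0.        , 0.        , 0.        ]), 'pose': array([[-0.07816933, -0.97666183,  0.20005306,  0.41909729],
       [-0.99693372,  0.07586103, -0.01919026,  0.04640777],
       [ 0.00356617, -0.20093973, -0.97959712,  0.74785939],
       [ 0.        ,  0.        ,  0.        ,  1.        ]])}
scene {'fx': 397.71062177014164, 'fy': 397.71062177014164, 'cx': 328.99966210869576, 'cy': 203.29437245359196, 'D': array([-0.02453205,  0.        ,  0.        ,  0.        ,  0.        ]), 'pose': array([[-0.75577915,  0.53756953, -0.37392096,  0.94526255],
       [ 0.65476136,  0.62844363, -0.4199359 ,  0.44298875],
       [ 0.0092435 , -0.56220779, -0.82694435,  0.83519834],
       [ 0.        ,  0.        ,  0.        ,  1.        ]])}
0.1 [ 0.14440621 -0.50435282  0.23073991] [-3.10980281e+00 -4.36406174e-01  2.63132033e-04] 0.08536348540076351
```

View pics/top0.png

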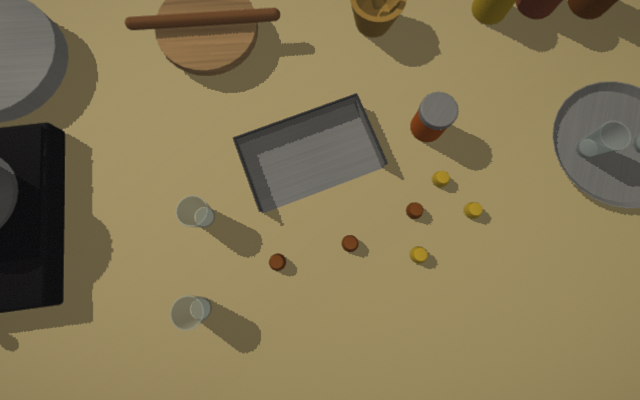

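View pics/scene0.png

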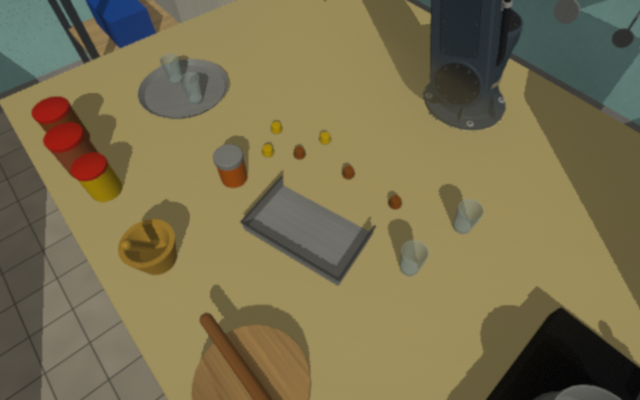

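Top view: brown lumps at (277,262), (350,243) and (415,210). These are the targets. The look-alikes are the yellow lumps at (441,178), (473,210) and (419,255). The tin is at (430,120) and the glasses have their feet at about (203,216) and (200,309). The scoop's open front runs from (262,210) to (385,163). Next I'll measure these and check the choice in one crop.

```bash
cat > h.py <<'E'
from cell import ctrl
import cv2, numpy as np
def ray(n,px,z):
    c=ctrl.camera_info(n);K=np.array([[c['fx'],0,c['cx']],[0,c['fy'],c['cy']],[0,0,1]])
    u=cv2.undistortPoints(np.array([[px]],float),K,c['D'])[0,0]
    P=c['pose'];d=P[:3,:3]@[u[0],u[1],1];o=P[:3,3]
    return (o+d*(z-o[2])/d[2])[:2]
def blobs(n,im,lo,hi,amin=30,amax=600):
    m=cv2.inRange(cv2.cvtColor(im,cv2.COLOR_BGR2HSV),lo,hi)
    k,l,s,c=cv2.connectedComponentsWithStats(m)
    return [(c[i].round(1),s[i,4]) for i in range(1,k) if amin<s[i,4]<amax]
BR=((0,150,50),(14,255,200))
YE=((20,215,110),(32,255,255))
E
python3 - <<'E'
from h import *
for n in("top","scene"):
    im=cv2.imread(f"pics/{n}0.png")
    for nm,r in(("br",BR),("ye",YE)):
        for c,a in blobs(n,im,*r):print(n,nm,c,a,(ray(n,c,.013)*1e3).round())
im=cv2.imread("pics/top0.png")
for p in[(262,210),(385,163)]:print("lip",p,ray("top",p,0).round(3))
for p in[(235,139),(357,96)]:print("back top",p,ray("top",p,.035).round(3))
for p in[(203,216),(200,309)]:print("glass foot",p,ray("top",p,0).round(3))
for p in[(194,211),(185,313)]:print("glass rim",p,ray("top",p,.08).round(3))
print("tin lid",ray("top",(438,111),.093))
cv2.imwrite("pics/crop.png",cv2.resize(im[80:340,160:500],None,fx=2.3,fy=2.3,interpolation=cv2.INTER_CUBIC))
E
```

```text
top br [521.1   2.8] 51 [ 982. -460.]
top br [542.5   8.6] 193 [ 963. -505.]
top br [588.2   6.8] 455 [ 959. -609.]
top br [216.2  14.6] 451 [1005.  235.]
top br [143.1  19.8] 139 [1004.  400.]
top br [423.4 130.3] 464 [ 693. -197.]
top br [414.4 210.1] 198 [ 524. -155.]
top br [349.6 243.1] 197 [468. -18.]
top br [277.2 261.6] 201 [443. 128.]
scene br [298.8 152.3] 81 [ 526. -156.]
scene br [233.7 176.4] 429 [ 707. -201.]
scene br [348. 172.] 83 [470. -17.]
scene br [394.9 201.7] 95 [444. 129.]
scene br [239.5 369.6] 526 [963. 209.]
scene ye [275.8 127.2] 79 [ 517. -274.]
scene ye [324.5 137.6] 76 [ 437. -152.]
scene ye [267.3 150.2] 87 [ 587. -218.]
scene ye [100.  188.3] 547 [ 990. -392.]
lip (262, 210) [0.551 0.155]
lip (385, 163) [ 0.632 -0.11 ]
back top (235, 139) [0.696 0.198]
back top (357, 96) [ 0.772 -0.06 ]
glass foot (203, 216) [0.548 0.276]
glass foot (200, 309) [0.365 0.284]
glass rim (194, 211) [0.545 0.268]
glass rim (185, 313) [0.366 0.285]
tin lid [ 0.70019593 -0.20321076]
```

View pics/crop.png

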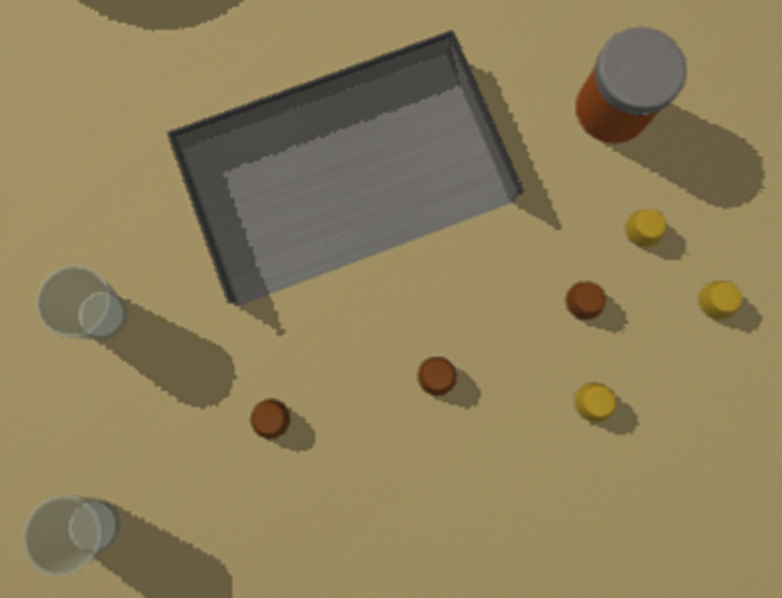

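The crop confirms three brown lumps and three yellow ones. The two views agree to within 3 mm.

| Thing | Position (mm) |
|---|---|
| Lump A | (443,128) |
| Lump B | (469,-18) |
| Lump C | (525,-155) |
| Scoop centre | about (659,46), yaw about 0.29 |
| Lip midpoint | (582,23) |

The tool's x axis already lies at 0.28 rad, along the scoop. I'll push each lump cradled against two fingers set about 18 mm apart, B first.

>>> apply_moves:
  moves:
    - [18,[0.14,0.24,-0.05],[0,0,0]]
    - [18,[0.28,0.48,-0.1],[0,0,0]]
    - [18,[0.42,0.71,-0.15],[0,0,0]]
    - [18,[0.55,0.94,-0.2],[0,0,0]]
    - [18,[0.55,0.94,-0.2],[0,0,0]]
    - [18,[0.55,0.94,-0.2],[0,0,0]]
    - [18,[0.55,0.94,-0.2],[0,0,0]]
    - [18,[0.55,0.94,-0.2],[0,0,0]]

```text
t: 0.9
tcp_pos: [0.2821, -0.2693, 0.1812]
tcp_rot: [-3.111, -0.44, 0.0]
wrist_force: [0.8, -0.3, 0.2]
finger_gap: 0.0178
finger_force: 0.0
```

>>> apply_moves:
  moves:
    - [18,[0.14,0.24,-0.06],[0,0,0]]
    - [18,[0.28,0.48,-0.12],[0,0,0]]
    - [18,[0.42,0.71,-0.18],[0,0,0]]
    - [18,[0.55,0.95,-0.24],[0,0,0]]
    - [18,[0.55,0.95,-0.24],[0,0,0]]
    - [18,[0.55,0.95,-0.24],[0,0,0]]
    - [18,[0.55,0.95,-0.24],[0,0,0]]

```text
t: 1.6
tcp_pos: [0.4211, -0.0306, 0.1205]
tcp_rot: [-3.11, -0.44, 0.0]
wrist_force: [-0.1, -1.2, 0.3]
finger_gap: 0.0184
finger_force: 0.0
```

```bash
python3 -c "
from cell import ctrl
s=ctrl.read_state();print(s['t'],s['joints'],s['tcp_pos'],s['tcp_rot'],s['finger_gap'],s['wrist_force'])"
```

```text
1.6 [-7.29946159e-02  1.35447945e-01 -4.44417591e-01  9.91306646e-01
  5.19268398e-04  2.78735487e+00] [ 0.42114666 -0.03063642  0.12048832] [-3.11000085e+00 -4.40238741e-01  4.03980831e-04] 0.018391143187758748 [-0.09781103 -1.22488264  0.25019764]
```

>>> apply_moves:
  moves:
    - [18,[0,0,-0.15],[0,0,0]]
    - [18,[0,0,-0.3],[0,0,0]]
    - [18,[0,0,-0.45],[0,0,0]]
    - [18,[0,0,-0.45],[0,0,0]]
    - [18,[0.04,0.012,-0.45],[0,0,0]]
    - [18,[0.08,0.024,-0.45],[0,0,0]]
    - [18,[0.12,0.036,-0.45],[0,0,0]]
    - [18,[0.16,0.048,-0.45],[0,0,0]]

```text
t: 2.4
tcp_pos: [0.4618, -0.02, 0.0101]
tcp_rot: [3.111, 0.437, 0.004]
wrist_force: [-0.5, 0.3, 0.5]
finger_gap: 0.0179
finger_force: 0.4
```

>>> apply_moves:
  moves:
    - [18,[0.05,0.015,0],[0,0,0]]
    - [18,[0.1,0.03,0],[0,0,0]]
    - [18,[0.15,0.045,0],[0,0,0]]
    - [18,[0.2,0.06,0],[0,0,0]]
    - [18,[0.25,0.075,0],[0,0,0]]
    - [18,[0.3,0.09,0],[0,0,0]]
    - [18,[0.35,0.105,0],[0,0,0]]
    - [18,[0.4,0.12,0],[0,0,0]]

```text
t: 3.2
tcp_pos: [0.5604, 0.0102, 0.0086]
tcp_rot: [-3.111, -0.437, 0.001]
wrist_force: [-1.0, -0.1, 1.4]
finger_gap: 0.0181
finger_force: 1.3
```

```bash
python3 - <<'E'
from h import *
im=ctrl.read_camera("scene");cv2.imwrite("pics/s1.png",im[80:320,180:500])
print([(c,(ray("scene",c,.013)*1e3).round()) for c,a in blobs("scene",im,*BR)],ctrl.read_state()['wrist_force'])
E
```

```text
[(array([298.9, 152.4]), array([ 526., -155.])), (array([233.7, 176.4]), array([ 707., -201.])), (array([324.3, 203.2]), array([582.,  18.])), (array([394.9, 201.7]), array([444., 129.]))] [ 3.43433337 -0.57274873 -0.0506666 ]
```

View pics/s1.png

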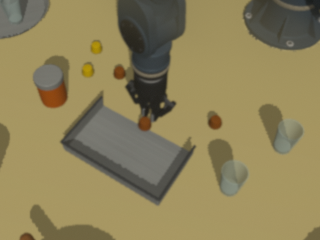

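The picture shows lump B cradled ahead of the fingers, at the lip at crop (145,124). The others haven't moved. I'll keep pushing.

>>> apply_moves:
  moves:
    - [18,[0.05,0.015,0.004],[0,0,0]]
    - [18,[0.1,0.03,0.004],[0,0,0]]
    - [18,[0.15,0.045,0.004],[0,0,0]]
    - [18,[0.2,0.06,0.004],[0,0,0]]
    - [18,[0.25,0.075,0.004],[0,0,0]]
    - [18,[0.3,0.09,0.004],[0,0,0]]
    - [18,[0.35,0.105,0.004],[0,0,0]]
    - [18,[0.38,0.114,0.004],[0,0,0]]

```text
t: 4.05
tcp_pos: [0.6554, 0.0387, 0.0094]
tcp_rot: [-3.111, -0.437, -0.0]
wrist_force: [-0.8, -0.0, -0.3]
finger_gap: 0.018
finger_force: 0.1
```

>>> apply_moves:
  moves:
    - [18,[-0.1,-0.03,0],[0,0,0]]
    - [18,[-0.15,-0.045,0.15],[0,0,0]]
    - [18,[-0.15,-0.045,0.3],[0,0,0]]
    - [18,[-0.15,-0.045,0.4],[0,0,0]]
    - [18,[-0.15,-0.045,0.4],[0,0,0]]

```text
t: 4.55
tcp_pos: [0.6191, 0.0272, 0.1137]
tcp_rot: [3.111, 0.436, 0.01]
wrist_force: [1.0, 0.5, -0.4]
finger_gap: 0.0179
finger_force: 0.0
```

```bash
python3 - <<'E'
from h import *
im=ctrl.read_camera("scene")
print([(c,(ray("scene",c,.013)*1e3).round()) for c,a in blobs("scene",im,*BR)]);s=ctrl.read_state();print(s['tcp_pos'],s['joints'])
E
```

```text
[(array([233.7, 176.5]), array([ 707., -201.])), (array([394.8, 201.6]), array([444., 129.])), (array([300.8, 233.1]), array([681.,  47.])), (array([240.2, 370.2]), array([963., 210.]))]
[0.61812132 0.0271455  0.11157616] [ 4.38182697e-02  4.53241917e-01 -4.14202526e-03  1.10991707e+00
  1.40483803e-04  2.90659826e+00]
```

Lump B is in, at (681,47), which is scoop x about +21 mm. Next is lump C, on a heading of 0.875 rad.

>>> apply_moves:
  moves:
    - [18,[-0.1,-0.16,0],[0,0,0.04]]
    - [18,[-0.2,-0.32,0],[0,0,0.08]]
    - [18,[-0.3,-0.5,0],[0,0,0.12]]
    - [18,[-0.4,-0.7,0],[0,0,0.16]]
    - [18,[-0.51,-0.9,0],[0,0,0.19]]
    - [18,[-0.51,-0.9,0],[0,0,0.19]]
    - [18,[-0.51,-0.9,0],[0,0,0.19]]
    - [18,[-0.51,-0.9,0],[0,0,0.19]]

```text
t: 5.4
tcp_pos: [0.4894, -0.1975, 0.109]
tcp_rot: [-2.845, -1.329, 0.001]
wrist_force: [0.5, 0.4, -0.1]
finger_gap: 0.018
finger_force: 0.0
```

```bash
python3 - <<'E'
from h import *
from scipy.spatial.transform import Rotation as R
s=ctrl.read_state();im=ctrl.read_camera("top")
x=R.from_rotvec(s['tcp_rot']).as_matrix()[:,0]
print(s['tcp_pos'],np.arctan2(x[1],x[0]),[(c,(ray("top",c,.013)*1e3).round()) for c,a in blobs("top",im,*BR)][-5:])
E
```

```text
[ 0.48941917 -0.19750825  0.10904448] 0.874171318614296 [(array([147.5,  19. ]), array([1005.,  390.])), (array([423.4, 130.3]), array([ 693., -197.])), (array([309.6, 144.8]), array([680.,  47.])), (array([414.4, 210.1]), array([ 524., -155.])), (array([277.3, 261.6]), array([443., 128.]))]
```

>>> apply_moves:
  moves:
    - [18,[0,0,-0.15],[0,0,0]]
    - [18,[0,0,-0.3],[0,0,0]]
    - [18,[0,0,-0.4],[0,0,0]]
    - [18,[0,0,-0.4],[0,0,0]]
    - [18,[0.03,0.036,-0.4],[0,0,0]]
    - [18,[0.06,0.072,-0.4],[0,0,0]]
    - [18,[0.09,0.108,-0.4],[0,0,0]]
    - [18,[0.12,0.144,-0.4],[0,0,0]]

```text
t: 6.25
tcp_pos: [0.5211, -0.161, 0.0109]
tcp_rot: [2.844, 1.332, 0.002]
wrist_force: [-0.2, -0.7, 0.9]
finger_gap: 0.0178
finger_force: 0.3
```

>>> apply_moves:
  moves:
    - [18,[0.032,0.038,0],[0,0,0]]
    - [18,[0.064,0.077,0],[0,0,0]]
    - [18,[0.096,0.115,0],[0,0,0]]
    - [18,[0.128,0.153,0],[0,0,0]]
    - [18,[0.16,0.192,0],[0,0,0]]
    - [18,[0.192,0.23,0],[0,0,0]]
    - [18,[0.224,0.268,0],[0,0,0]]
    - [18,[0.256,0.306,0],[0,0,0]]

```text
t: 7.05
tcp_pos: [0.5841, -0.0846, 0.0097]
tcp_rot: [-2.845, -1.332, 0.0]
wrist_force: [-0.6, -1.2, 1.3]
finger_gap: 0.0178
finger_force: 0.5
```

```bash
python3 - <<'E'
from h import *
for n in ("top","scene"):
    im=ctrl.read_camera(n)
    print([(c,(ray(n,c,.013)*1e3).round()) for c,a in blobs(n,im,*BR,amin=10)])
E
```

```text
[(array([546.7,   7.5]), array([ 965., -516.])), (array([553.6,   3.6]), array([ 974., -533.])), (array([271.3,  10.7]), array([1006.,  110.])), (array([231.2,  13.2]), array([1006.,  201.])), (array([244.8,  11.6]), array([1008.,  171.])), (array([260.,  11.]), array([1007.,  136.])), (array([201.5,  14.7]), array([1007.,  269.])), (array([215.2,  14.1]), array([1007.,  238.])), (array([178.4,  16.2]), array([1007.,  321.])), (array([144.1,  18.6]), array([1006.,  397.])), (array([309.6, 144.8]), array([680.,  47.])), (array([364.7, 179.1]), array([597., -61.])), (array([277.2, 261.6]), array([443., 128.]))]
[(array([233.7, 176.5]), array([ 707., -201.])), (array([298.3, 187.6]), array([601., -63.])), (array([394.9, 201.9]), array([445., 130.])), (array([300.8, 233.1]), array([681.,  47.])), (array([205.6, 323.6]), array([966.,  87.])), (array([212.8, 333.2]), array([965., 114.])), (array([241.8, 372.6]), array([963., 216.]))]
```

>>> apply_moves:
  moves:
    - [18,[0.03,0.036,0.002],[0,0,0]]
    - [18,[0.06,0.072,0.002],[0,0,0]]
    - [18,[0.09,0.108,0.002],[0,0,0]]
    - [18,[0.12,0.144,0.002],[0,0,0]]
    - [18,[0.15,0.18,0.002],[0,0,0]]
    - [18,[0.18,0.216,0.002],[0,0,0]]
    - [18,[0.2,0.24,0.002],[0,0,0]]
    - [18,[0.2,0.24,0.002],[0,0,0]]

```text
t: 7.95
tcp_pos: [0.6342, -0.0244, 0.0102]
tcp_rot: [-2.844, -1.334, -0.001]
wrist_force: [0.5, -0.7, 0.2]
finger_gap: 0.0178
finger_force: 0.0
```

>>> apply_moves:
  moves:
    - [18,[-0.05,-0.06,0],[0,0,0]]
    - [18,[-0.08,-0.1,0.15],[0,0,0]]
    - [18,[-0.08,-0.1,0.3],[0,0,0]]
    - [18,[-0.08,-0.1,0.4],[0,0,0]]
    - [18,[-0.08,-0.1,0.4],[0,0,0]]

```text
t: 8.45
tcp_pos: [0.6154, -0.0511, 0.1143]
tcp_rot: [2.843, 1.33, 0.008]
wrist_force: [0.5, -0.3, 0.7]
finger_gap: 0.0181
finger_force: 0.0
```

```bash
python3 - <<'E'
from h import *
for n in ("top","scene"):
    im=ctrl.read_camera(n)
    print([(c,(ray(n,c,.013)*1e3).round()) for c,a in blobs(n,im,*BR,amin=50) if c[1]>100])
print(ctrl.read_state()['joints'])
E
```

```text
[(array([309.6, 144.8]), array([680.,  47.])), (array([334.8, 156.7]), array([650.,  -4.])), (array([277.3, 261.6]), array([443., 128.]))]
[(array([233.6, 176.5]), array([ 708., -201.])), (array([394.8, 201.7]), array([445., 129.])), (array([297.5, 212.5]), array([650.,  -4.])), (array([300.8, 233.1]), array([681.,  47.])), (array([241.9, 372.7]), array([963., 216.]))]
[-8.24902068e-02  4.50719040e-01 -1.09326588e-02  1.10830158e+00
  2.79659154e-05  2.18376929e+00]
```

Lump C is in, at (650,-4), scoop (-23,-45). Lump A needs heading -0.21 rad, so I'll turn the tool the other way round to stay in the last joint's range.

>>> apply_moves:
  moves:
    - [18,[-0.12,0.1,0],[0,0,0.045]]
    - [18,[-0.24,0.2,0],[0,0,0.09]]
    - [18,[-0.36,0.3,0],[0,0,0.135]]
    - [18,[-0.48,0.4,0],[0,0,0.18]]
    - [18,[-0.6,0.51,0],[0,0,0.225]]
    - [18,[-0.72,0.62,0],[0,0,0.27]]
    - [18,[-0.82,0.7,0],[0,0,0.315]]
    - [18,[-0.9,0.77,0],[0,0,0.36]]

```text
t: 9.35
tcp_pos: [0.3858, 0.1424, 0.109]
tcp_rot: [-1.679, -2.653, 0.003]
wrist_force: [0.9, -0.2, 0.7]
finger_gap: 0.0179
finger_force: 0.0
```

>>> apply_moves:
  moves:
    - [18,[0,0,0],[0,0,0.045]]
    - [18,[0,0,0],[0,0,0.09]]
    - [18,[0,0,0],[0,0,0.135]]
    - [18,[0,0,0],[0,0,0.18]]
    - [18,[0,0,0],[0,0,0.225]]
    - [18,[0,0,0],[0,0,0.27]]
    - [18,[0,0,0],[0,0,0.294]]
    - [18,[0,0,0],[0,0,0.294]]

```text
t: 10.15
tcp_pos: [0.3875, 0.1417, 0.1091]
tcp_rot: [-0.33, -3.122, 0.002]
wrist_force: [-0.6, -0.7, -0.1]
finger_gap: 0.0178
finger_force: 0.0
```

```bash
python3 - <<'E'
from h import *
from scipy.spatial.transform import Rotation as R
s=ctrl.read_state()
x=R.from_rotvec(s['tcp_rot']).as_matrix()[:,0]
print(s['tcp_pos'],np.arctan2(x[1],x[0]),s['joints'])
E
```

```text
[0.38753687 0.14169014 0.10914887] 2.9312316735838357 [ 3.50590507e-01  1.32127010e-01 -4.81665506e-01  9.59389435e-01
 -9.56599986e-05  5.60950272e-01]
```

>>> apply_moves:
  moves:
    - [18,[0,0,-0.15],[0,0,0]]
    - [18,[0,0,-0.3],[0,0,0]]
    - [18,[0,0,-0.4],[0,0,0]]
    - [18,[0,0,-0.4],[0,0,0]]
    - [18,[0.045,-0.01,-0.4],[0,0,0]]
    - [18,[0.09,-0.02,-0.4],[0,0,0]]
    - [18,[0.135,-0.03,-0.4],[0,0,0]]
    - [18,[0.18,-0.04,-0.4],[0,0,0]]

```text
t: 10.95
tcp_pos: [0.4356, 0.132, 0.0113]
tcp_rot: [0.332, 3.122, 0.001]
wrist_force: [0.0, -1.2, 0.6]
finger_gap: 0.0183
finger_force: 0.2
```

>>> apply_moves:
  moves:
    - [18,[0.05,-0.011,0],[0,0,0]]
    - [18,[0.1,-0.022,0],[0,0,0]]
    - [18,[0.15,-0.032,0],[0,0,0]]
    - [18,[0.2,-0.043,0],[0,0,0]]
    - [18,[0.25,-0.054,0],[0,0,0]]
    - [18,[0.3,-0.065,0],[0,0,0]]
    - [18,[0.35,-0.075,0],[0,0,0]]
    - [18,[0.4,-0.086,0],[0,0,0]]

```text
t: 11.75
tcp_pos: [0.5345, 0.1103, 0.0102]
tcp_rot: [-0.331, -3.124, 0.0]
wrist_force: [-1.0, 0.2, -0.0]
finger_gap: 0.0181
finger_force: 0.4
```

```bash
python3 - <<'E'
from h import *
for n in ("top","scene"):
    im=ctrl.read_camera(n)
    print([(c,(ray(n,c,.013)*1e3).round()) for c,a in blobs(n,im,*BR,amin=15) if c[1]>100])
E
```

```text
[(array([423.4, 130.3]), array([ 693., -197.])), (array([309.6, 144.8]), array([680.,  47.])), (array([334.8, 156.7]), array([650.,  -4.]))]
[(array([233.6, 176.5]), array([ 708., -201.])), (array([297.6, 212.5]), array([650.,  -4.])), (array([354.7, 221.3]), array([561., 106.])), (array([300.8, 233.1]), array([681.,  47.]))]
```

>>> apply_moves:
  moves:
    - [18,[0.045,-0.01,0],[0,0,0]]
    - [18,[0.09,-0.02,0],[0,0,0]]
    - [18,[0.135,-0.03,0],[0,0,0]]
    - [18,[0.18,-0.04,0],[0,0,0]]
    - [18,[0.22,-0.048,0],[0,0,0]]
    - [18,[0.25,-0.054,0],[0,0,0]]
    - [18,[0.27,-0.058,0],[0,0,0]]
    - [18,[0.27,-0.058,0],[0,0,0]]

```text
t: 12.65
tcp_pos: [0.6016, 0.0959, 0.0101]
tcp_rot: [0.332, 3.124, -0.0]
wrist_force: [1.2, 0.8, -0.1]
finger_gap: 0.0178
finger_force: 0.0
```

>>> apply_moves:
  moves:
    - [18,[-0.06,0.012,0],[0,0,0]]
    - [18,[-0.12,0.024,0.15],[0,0,0]]
    - [18,[-0.2,0.024,0.3],[0,0,0]]
    - [18,[-0.35,0.02,0.45],[0,0,0]]
    - [18,[-0.5,0,0.5],[0,0,0]]
    - [18,[-0.6,0,0.5],[0,0,0]]
    - [18,[-0.6,0,0.5],[0,0,0]]
    - [18,[-0.6,0,0.5],[0,0,0]]

```text
t: 13.45
tcp_pos: [0.451, 0.0962, 0.1357]
tcp_rot: [0.33, 3.123, 0.0]
wrist_force: [0.6, -0.1, -0.9]
finger_gap: 0.018
finger_force: 0.0
```

```bash
python3 - <<'E'
from h import *
c,s=np.cos(.29),np.sin(.29)
for n in ("top","scene"):
    im=ctrl.read_camera(n);cv2.imwrite(f"pics/{n}9.png",im)
    for p,a in blobs(n,im,*BR,amin=50):
        if p[1]>100:
            w=ray(n,p,.014)*1e3;d=w-[659,46];print(n,p,w.round(),(d@np.array([[c,-s],[s,c]])).round())
E
```

```text
top [423.4 130.3] [ 693. -196.] [ -37. -242.]
top [334.8 156.8] [649.  -4.] [-24. -45.]
scene [233.6 176.5] [ 708. -200.] [ -23. -250.]
scene [297.5 212.5] [651.  -4.] [-22. -45.]
scene [300.8 233.1] [681.  47.] [21. -5.]
scene [330.5 232.6] [626.  92.] [-18.  53.]
scene [210.9 330.1] [965. 106.] [310. -30.]
scene [242.5 374.1] [963. 219.] [341.  79.]
```

View pics/top9.png

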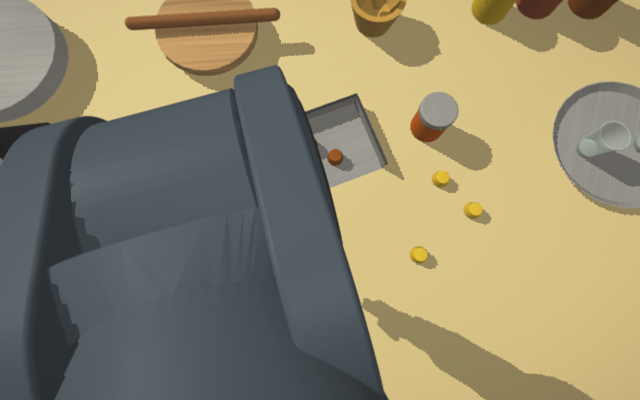

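The top view shows the arm covering the left half, with lump C at (335,157) in the scoop and the tin and yellow lumps unmoved. The scene view puts all three lumps inside at scoop x of -22, +21 and -18 mm, against the -60 limit. The arm is clear at z = 0.136, so I'm handing in.

```bash
python3 -c "
from cell import ctrl
print(ctrl.job_done())"
```

```text
the job is handed in; nothing more can be done
None
```

I swept all three brown lumps into the scoop and moved the arm clear; each sits at least 55 mm past the front lip by the last camera check, and the job is handed in, though no verdict was returned.

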